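# Load the sprung jewel holder into the press carriage

### The arm

A 6-joint arm with a two-finger parallel gripper is mounted at the origin on the work surface. World frame = base frame: x ahead of the robot, y to its left, z up, the work surface at z = 0. Lengths are in m, angles in rad, forces in N, time in s.
With the tool pointing down it reaches from about 0.275 to 0.75 m from the base axis. Payload 10.2 kg.
Tool frame: the origin (TCP) lies midway between the tips of the shut fingers; the grasp point (between the pads) lies bot.hold_point_z behind it (bot.hold_point_z is the distance from the TCP to the grasp point, in m); x points along the fingers, y is the direction in which the jaws open and shut, and the axes are right-handed (so a half turn about x gives the same grasp; the last joint's range is limited). The gripper opens to 85 mm and grips with 20 to 120 N. Pads are 22 mm wide; open, the fingers measure 114 mm over their backs; the gripper's body (76 mm by 85 mm) begins 54 mm behind the grasp point. The pads swing forward as they close: fully open they stand 13 mm farther back than shut.
Start: joints at [-1.328, 0.313, 1.498, -0, 1.331, -0.223], TCP at [0.236, -0.469, 0.231] pointing down, gripper open.
Joint ranges: [-2.94, 2.94], [-0.97, 2.17], [0.19, 2.56], [-1.23, 4.37], [0.02, 3.11], [-2.88, 2.88]. Speed limits (rad/s): [2.39, 2.39, 3.01, 3.14, 3.14, 3.14].

### API

Orientations are given as a rotation vector (axis times angle).
In Python, from rig import bot gives the robot as it stands.
- The arm moves only by the shell command python3 -m creep 'ROWS' [FORCE]. ROWS is JSON, a list that holds one entry, the list of rows, each a list of 7 numbers: the opening, from 0 (shut) to 1 (fully open), then the shift along the tool's x, y, z in units of 40 mm (1.0 is 40 mm), then the turn, a rotation vector about the tool's x, y, z in rad. A call has 1 to 10 rows; each row shifts and turns the pose as measured when the row begins, along the tool's axes as they then stand; what a row does not reach is not made up. A row lasts 1/12 s, in which the tool goes at most 41.7 mm and 7.16 degrees, less where a joint would pass 70% of its speed; a pose out of reach is approached as far as the arm can. A call is refused whole if a number of a shift passes 1 or a number of a turn 0.125, either way. A call with a gripper value outside its range is refused whole. The fingers move at their own pace and stop on an object; FORCE is the grip in N (left out, the last holds). Time passes only in rows, so rows that do not move let the fingers close. It gives the time, the measured TCP pose, the force and the opening at its end, in the units of the state.
- bot.get_state(): the state, without advancing time (a new reading comes with each control period).
- bot.grab_frame(name): name is "scene" or "top"; returns a dict with "color" (420x560x3 uint8, red, green, blue), "z_map" (420x560 float32, m along the optical axis (not along the pixel's ray), 0 where there is no reading), "K" (3x3 intrinsics, pixels), "rvec" (rotation vector, rad) and "tvec" (3), from world to camera coordinates, as OpenCV has them. Camera axes: x right, y down, z forward; pixel columns grow to the right and rows downward; lengths in m; the calibration is good to about 2 mm. A picture is of the moment at which its call begins.
- bot.close_job(): hands the job in, once; it reports no verdict.
Trained networks look in a picture, given as the dict that the camera call returned (one of the last four; its "shot" number tells which), for a name from the list of things; names that differ only in an ending like _2 or _b are one class to them, and where a whole thing is asked for, a point or a joint stands for the part that bears it (a point fixed in the world has none). Each returns a list of dicts, best first, with "conf" (0 to 1); they miss things now and then, are a little off and sometimes report something else, mostly with a low value. They report only what shows in the picture. A call takes as long as a camera call. They do not tell look-alikes from the thing itself.
- bot.find_in(picture, target): "xy" ([column, row] as shares, 0 to 1, of the picture: columns of its width, rows of its height, amid what is visible of it).
- bot.spot_point(picture, target): "xy" ([column, row] as shares, 0 to 1, of the picture: columns of its width, rows of its height: a listed point, or the origin of a listed thing).
The state is a dict: "time": time; "qpos": joint angles; "qvel": joint speeds; "joint_torque": joint torques, N m; "eef_pos": TCP position; "ee_rot": TCP orientation; "contact_force": force on the tool from outside, world axes, zero at the start; "moment": the same for the moment, N m; "opening": finger opening in m.
Only numpy, scipy, OpenCV 4.12 (cv2) and the standard library are available. Lean on these libraries where they do the work, as an engineer would, in place of code of your own. Each camera call takes 0.05 s, during which the arm holds its last target.

### The job

The jaw carriage is drawn out from under the hand press: load the blued jewel holder into it, jewel up, with its sprung plunger in the hole of one jaw and its solid pin in the hole of the other, held by its own spring, and let go. Work gently and by feel: do not drive the plunger solid or lean hard on the press or its jaws, and leave the compass and the brass rings where they lie.

Things in the scene. Friction and masses are not known exactly. Their poses are not given: they have to be found in the camera images.
- holder: Blued steel jewel holder, 0.1 kg: middle block 32 long, 14 wide, 20 high with flat sides (grip across the 14), round barrels 13 diameter out to x = -49 and +49. Origin: centre of the block's underside; z up to the red jewel, which stands 2 proud; x along the holder, + to the sprung plunger, - to the solid pin. Their common axis runs 12 above the origin. Starts on the puck, turned any way.
- plunger (a joint): How far the sprung plunger is pushed into the holder, m: 0 fully out, 0.0095 solid. The spring gives 2.7 N at the first movement, then 0.9 N more per mm, about 11 N just before solid.
- plunger_tip (a point): End of the bright plunger's domed tip, on the axis, at x = +68 of the holder when free; plunger 7 diameter, standing 19 out of its barrel (brass collar). Free length over both tips: 126.
- pin_tip (a point): End of the blued solid pin's flat tip (edge chamfered 1), on the axis, at x = -58 of the holder; pin 7 diameter, standing 9 out of its barrel.
- seat: Bed and frame of the hand press, fixed. Origin: on the counter under the loading mark; y along the guide rails, z up. The press (column, head, ram, lever, up to 305 high) stands beyond y = -155, so the space over the loading mark is free. The jaw carriage rides on the rails, see point seat_mark.
- puck: Round walnut puck, 82 diameter, 22 high, loose; the holder lies on its flat top. Origin: centre of its underside.
- compass: Green plastic mirror compass, 62 x 100 x 18, mirror lid tilted up to about 55 high; leave alone. Origin: centre of its underside.
- ring1: Brass capsule ring, 44 outer diameter, 9 high; leave alone. Origin: centre of its underside.
- ring2: Brass capsule ring, as ring1.
- ring3: Brass capsule ring, as ring1.
- seat_mark (a point): Loading mark, at the height of the jaw holes: 48 above the counter, in the middle of the bed; axes as seat. The jaw carriage (top 20 above the counter, 60 wide) is clamped with its middle up to 13 to either side of this mark along y. That offset is not measured: find it by touch or sight.
- jaw_open (a point): Nominal middle of the hole mouth in the jaw farther from the press, at y = +57 from the mark; the true mouth lies off by the carriage's offset along y (x and height are true). Jaw: steel, 12 thick in y, 20 wide in x, top 62 above the counter. Hole: round, blind, 10 diameter, 5 deep, opening to -y.
- jaw_press (a point): The same for the jaw nearer the press, y = -57 from the mark, opening to +y. Inner faces are 114 apart, hole floors 124, so a holder in place has its plunger 2 in. Either end may go to either jaw. With the plunger tip at its hole's floor, the pin clears the other inner face at about 7.5 in, and may come in sideways past the jaw's edge or from above.
There are look-alikes about, which are no part of the job. Of the things that look like the holder, the middle-sized one is meant.

How it is judged:
On the way:
1. the holder is carried to the jaws and its plunger pushed in more than 5 mm there, tip at hole height (value of joint plunger above 0.005 m and x of plunger_tip in the frame of seat between -0.004 and 0.004 m and z of plunger_tip in the frame of seat between 0.044 and 0.052 m), for 0.1 s.
At the end, for the whole second after the job is handed in: The holder hangs at rest between the jaws, held by its own spring (plunger 0.5 to 4 mm in), both tips within 3 mm of the hole axes sideways and in height, the jewel up within 15 degrees (value of joint plunger between 0.0005 and 0.004 m and x of plunger_tip in the frame of seat between -0.003 and 0.003 m and z of plunger_tip in the frame of seat between 0.045 and 0.051 m and x of pin_tip in the frame of seat between -0.003 and 0.003 m and z of pin_tip in the frame of seat between 0.045 and 0.051 m and y of holder in the frame of seat between -0.03 and 0.03 m and angle between holder's own z axis and vertical below 0.26 rad and linear speed of holder below 0.02 m/s); the robot touches nothing.
It fails at once if anything presses on the press, its carriage or jaws with more than 20 N (contact force between anything else and seat above 20 N).
It fails at once if the plunger is driven solid (more than 9.3 mm in) (value of joint plunger above 0.0093 m).
It fails at once if the compass or a ring is moved more than 15 mm (distance of any of compass, ring1, ring2, ring3 from where it was at the start of the episode above 0.015 m).
It also fails if it takes over 54 s, if anything falls off the work surface, if the arm or the gripper's body presses on something with over 40 N, if the wrist force passes 120 N, or if a joint passes its speed limit or range.

## Working session

There is one attempt and no reset: what is moved stays moved. The work goes in short steps, Python scripts to look and compute and a shell command to move; the robot and the scene stay as the last step left them, time stands still between calls to the robot, and variables do not carry over. Pictures are saved under pics/ and viewed, and the job is handed in when it is done.

```bash
mkdir -p pics; ls; cat > h.py <<'E'
import numpy as np, cv2
from rig import bot
from scipy.spatial.transform import Rotation as R
def world(f,u,v,z=None):
    K=f["K"];Rm=R.from_rotvec(f["rvec"]).as_matrix();t=np.array(f["tvec"])
    if z is None: z=f["z_map"][int(round(v)),int(round(u))]
    c=np.array([(u-K[0,2])/K[0,0]*z,(v-K[1,2])/K[1,1]*z,z])
    return Rm.T@(c-t)
def ray_z(f,u,v,h):
    K=f["K"];Rm=R.from_rotvec(f["rvec"]).as_matrix();t=np.array(f["tvec"])
    d=Rm.T@np.array([(u-K[0,2])/K[0,0],(v-K[1,2])/K[1,1],1]);o=-Rm.T@t
    return o+d*(h-o[2])/d[2]
def cloud(f):
    K=f["K"];Rm=R.from_rotvec(f["rvec"]).as_matrix();t=np.array(f["tvec"]);z=f["z_map"]
    v,u=np.mgrid[:z.shape[0],:z.shape[1]]
    c=np.stack([(u-K[0,2])/K[0,0]*z,(v-K[1,2])/K[1,1]*z,z],-1)
    return (c-t)@Rm
def save(n,im,s=1): cv2.imwrite("pics/"+n,cv2.resize(im[...,::-1],None,fx=s,fy=s,interpolation=cv2.INTER_CUBIC))
def px(f,p):
    return cv2.projectPoints(np.array([p],float),np.array(f["rvec"],float),np.array(f["tvec"],float),np.array(f["K"],float),None)[0].ravel()
E
python3 - <<'E'
from h import *
for n in("top","scene"):
    f=bot.grab_frame(n);save(n+"0.png",f["color"],1.4);np.savez(n+"0.npz",**{k:f[k] for k in("color","z_map","K","rvec","tvec")})
    for t in("holder","plunger_tip","pin_tip","puck","seat","seat_mark","jaw_open","jaw_press","compass","ring1"):
        print(n,t,[(round(d["xy"][0]*560),round(d["xy"][1]*420),round(d["conf"],2)) for d in bot.spot_point(f,t)])
s=bot.get_state();print(s,bot.hold_point_z)
E
```

```text
pics
top holder [(213, 308, 0.93), (221, 231, 0.79), (330, 263, 0.56)]
top plunger_tip [(171, 301, 0.61), (188, 217, 0.53)]
top pin_tip [(254, 317, 0.66), (310, 261, 0.59), (243, 235, 0.57)]
top puck [(220, 230, 0.57)]
top seat [(331, 166, 0.63)]
top seat_mark [(336, 164, 0.88)]
top jaw_open [(313, 158, 0.59)]
top jaw_press [(362, 165, 0.74)]
top compass [(229, 131, 0.61)]
top ring1 [(147, 191, 0.61), (281, 239, 0.53), (153, 171, 0.44)]
scene holder [(302, 200, 0.97), (272, 143, 0.85), (172, 220, 0.64)]
scene plunger_tip [(230, 312, 0.53), (343, 200, 0.4), (313, 126, 0.39), (350, 315, 0.39)]
scene pin_tip [(274, 201, 0.87), (232, 138, 0.81), (191, 214, 0.57)]
scene puck [(195, 320, 0.63), (307, 209, 0.61)]
scene seat [(200, 330, 0.76)]
scene seat_mark [(195, 323, 0.9)]
scene jaw_open [(230, 310, 0.89)]
scene jaw_press [(160, 332, 0.93)]
scene compass [(345, 316, 0.96), (401, 215, 0.32)]
scene ring1 [(404, 214, 0.7), (404, 238, 0.64)]
{'time': 1.1, 'qpos': array([-1.32842519e+00,  3.12913496e-01,  1.49773483e+00, -2.41674864e-05,
        1.33101025e+00, -2.23386891e-01]), 'qvel': array([-1.76848574e-03, -1.57820701e-03, -1.30531074e-05,  7.62972188e-04,
        2.70574500e-04, -1.25703607e-03]), 'joint_torque': array([-5.50660043e-04, -4.12180924e+01, -2.59896666e+01, -2.86818222e-04,
        4.75215111e-04, -6.67512296e-06]), 'eef_pos': array([ 0.23576474, -0.46907212,  0.23127414]), 'ee_rot': array([ 1.96221736,  0.46548112, -1.96226597]), 'contact_force': array([ 0.54496598, -0.39185334, -0.59707721]), 'moment': array([ 0.00587464, -0.03416398, -0.04350988]), 'opening': 0.0854560676012182} 0.0187
```

View pics/top0.png

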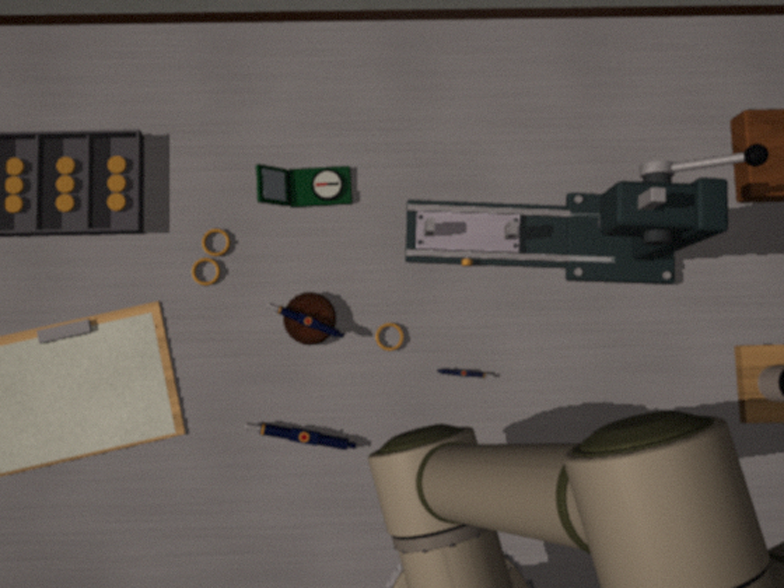

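View pics/scene0.png

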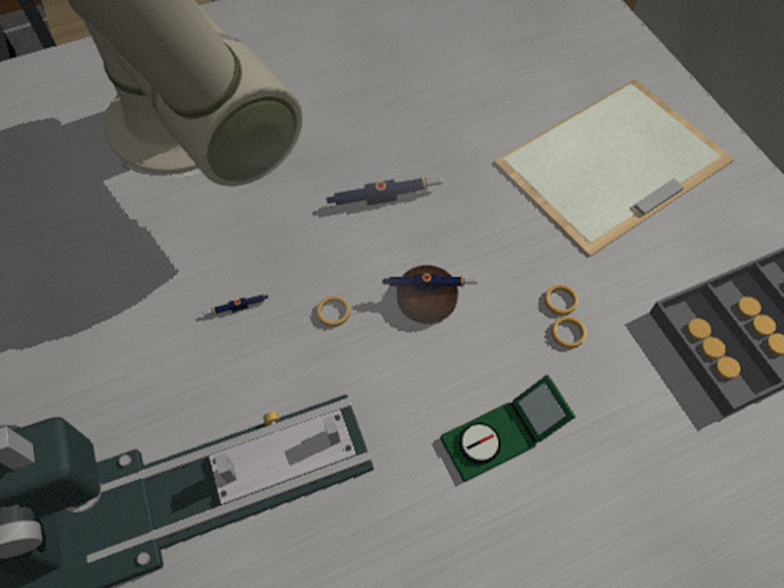

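```bash
python3 - <<'E'
from h import *
f=dict(np.load("top0.npz"));g=dict(np.load("scene0.npz"))
save("c_top.png",f["color"][195:265,170:270],7);save("c_jaw.png",f["color"][125:205,280:400],6)
save("c_sc.png",g["color"][175:240,260:350],8);save("c_scj.png",g["color"][270:370,130:280],5)
for u,v in((221,231),(188,217),(243,237),(213,308),(330,263)): print("top",world(f,u,v).round(4))
for u,v in((302,200),(274,201),(340,202)): print("sc",world(g,u,v).round(4))
for c,n in((f,"top"),(g,"scene")):
    P=cloud(c);
    C=-R.from_rotvec(c["rvec"]).as_matrix().T@c["tvec"];print(n,"cam",C.round(3))
    # jaws: points z 0.05..0.068 near press
    m=(P[...,2]>0.052)&(P[...,2]<0.07)&(c["z_map"]>0)
    if n=="top":
        w=world(c,313,158);print(w,world(c,362,165),world(c,336,166))
    nn,l,s,cc=cv2.connectedComponentsWithStats(m.astype(np.uint8))
    for i in range(1,nn):
        if s[i,4]>8: print(n,s[i],P[l==i].mean(0).round(4),P[l==i].min(0).round(4),P[l==i].max(0).round(4))
E
```

```text
top [0.449  0.2162 0.0395]
top [0.4843 0.2898 0.0043]
top [0.4353 0.1699 0.037 ]
top [0.2875 0.2366 0.0268]
top [ 0.3759 -0.0187 -0.0004]
sc [0.4535 0.2145 0.043 ]
sc [0.4318 0.1683 0.0381]
sc [0.4818 0.2785 0.035 ]
top cam [0.361 0.151 1.189]
[0.60705544 0.01217141 0.01672358] [ 0.58409499 -0.09031061  0.04198583] [ 0.5873319  -0.03738944  0.02034273]
top [547  80   6   8  18] [ 0.7528 -0.5092  0.0532] [ 0.7456 -0.515   0.0521] [ 0.7619 -0.5032  0.0555]
top [538  91  12   5  22] [ 0.7324 -0.4944  0.0532] [ 0.7284 -0.5058  0.0521] [ 0.7375 -0.4815  0.0552]
top [304 155   6  11  60] [0.5946 0.0312 0.0603] [0.5846 0.0255 0.0533] [0.6048 0.0368 0.0666]
top [363 157   7  11  65] [ 0.5865 -0.0945  0.0611] [ 0.5768 -0.1024  0.0521] [ 0.5974 -0.0887  0.067 ]
top [456 169   8  14  52] [ 0.5519 -0.2909  0.0602] [ 0.5392 -0.3006  0.0521] [ 0.5688 -0.2876  0.0699]
top [465 181   9   2  13] [ 0.5392 -0.3125  0.0622] [ 0.5383 -0.3212  0.0569] [ 0.5402 -0.3047  0.0697]
top [548 260  12  27 117] [ 0.3425 -0.4777  0.0612] [ 0.3145 -0.4953  0.0522] [ 0.3688 -0.4711  0.0698]
scene cam [ 0.86  -0.007  0.817]
scene [ 86  72  33  21 185] [ 0.047  -0.0477  0.0608] [-0.0009 -0.0707  0.0521] [ 0.0686 -0.0229  0.0699]
scene [231 297  11  16 110] [0.5944 0.0312 0.0609] [0.583  0.0249 0.0524] [0.6035 0.0375 0.0651]
scene [154 324  11  16 121] [ 0.5866 -0.094   0.0607] [ 0.5751 -0.1006  0.0526] [ 0.5957 -0.0878  0.0643]
scene [  4 369  31  42 234] [ 0.5955 -0.2994  0.0602] [ 0.5588 -0.3296  0.052 ] [ 0.6081 -0.2883  0.07  ]
```

View pics/c_top.png

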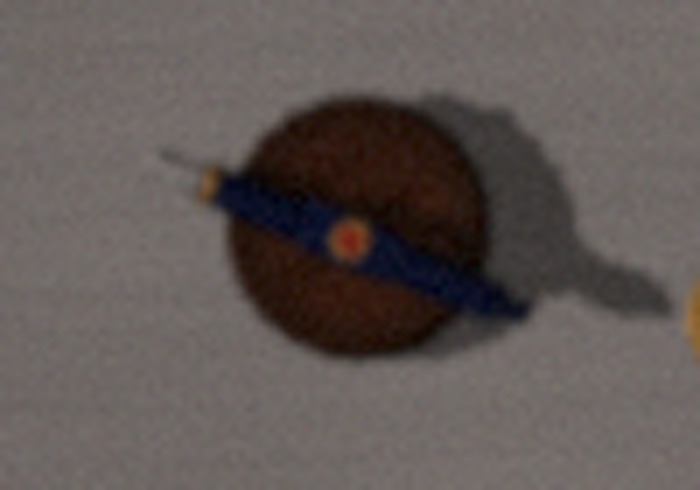

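View pics/c_scj.png

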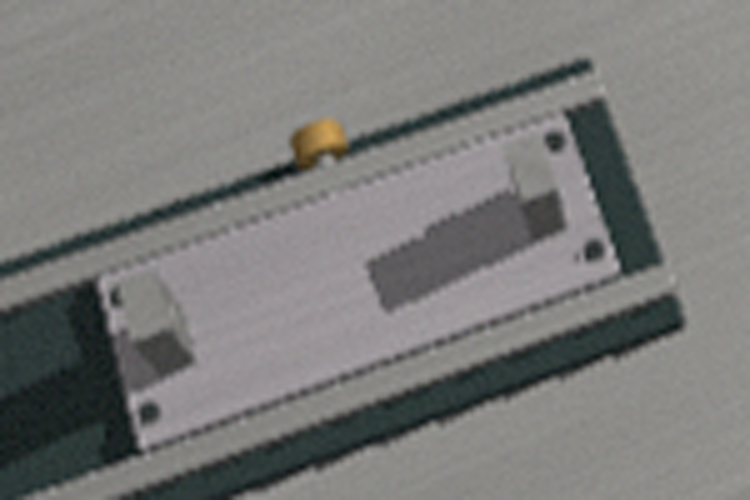

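View pics/c_sc.png

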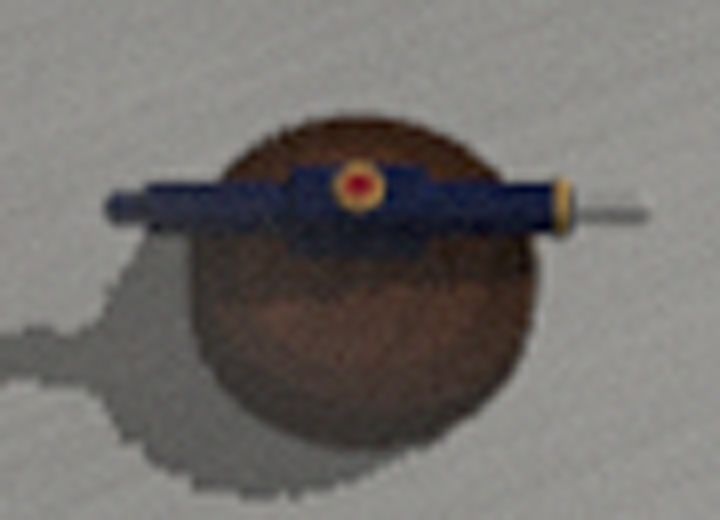

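```bash
python3 - <<'E'
from h import *
f=dict(np.load("top0.npz"));g=dict(np.load("scene0.npz"))
for c,pl,pi,j in((f,(193.1-.4,216.9-.4),(245.4-.4,239.7-.4),(220-.4,229.3-.4)),(g,(341.2,201.5),(273.,200.5),(304.6,197.6))):
    a=ray_z(c,*pl,.034);b=ray_z(c,*pi,.034);q=ray_z(c,*j,.044)
    d=a-b;print(a.round(4),b.round(4),q.round(4),np.linalg.norm(d),np.degrees(np.arctan2(d[1],d[0])),"origin from tips",(b+d*58/126).round(4))
    P=cloud(c); hsv=cv2.cvtColor(c["color"],cv2.COLOR_RGB2HSV)
    m=(hsv[...,0]>108)&(hsv[...,0]<130)&(hsv[...,1]>120)&(np.linalg.norm(P[...,:2]-[.453,.215],axis=-1)<.08)&(P[...,2]>.025)
    X=P[m];mu=X.mean(0);vv=np.linalg.svd(X[:,:2]-mu[:2],full_matrices=False)[2][0];t=(X[:,:2]-mu[:2])@vv
    print(m.sum(),mu,np.degrees(np.arctan2(vv[1],vv[0])),t.min(),t.max())
    # carriage plate
    m=(abs(P[...,2]-.02)<.004)&(abs(P[...,0]-.59)<.033)&(P[...,1]<.06)&(P[...,1]>-.14)&(c["color"].min(-1)>100)
    r=cv2.minAreaRect(P[m][:,:2].astype(np.float32));print("plate",r)
s=bot.get_state();Rm=R.from_rotvec(s["ee_rot"]).as_matrix();print(Rm.round(3))
E
```

```text
[0.482  0.2763 0.034 ] [0.4305 0.1658 0.034 ] [0.4532 0.2188 0.044 ] 0.1218993666733181 65.00054036626389 origin from tips [0.4542 0.2166 0.034 ]
168 [0.45107569 0.21462843 0.03953863] -114.3814505696455 -0.045994040795235606 0.04887654356968494
plate ((0.5900029540061951, -0.040526047348976135), (0.06590856611728668, 0.19666671752929688), 0.005574480164796114)
[0.4813 0.2814 0.034 ] [0.4278 0.168  0.034 ] [0.4514 0.2207 0.044 ] 0.1253976146577824 64.76668860042908 origin from tips [0.4524 0.2202 0.034 ]
135 [0.45985319 0.23574088 0.03974538] 61.95588122992857 -0.0585429488289079 0.026127542846399423
plate ((0.5899973511695862, -0.03995465487241745), (0.06596226245164871, 0.1998777836561203), 0.015694165602326393)
[[-0.     0.449 -0.893]
 [ 0.    -0.893 -0.449]
 [-1.    -0.     0.   ]]
```

```bash
cat >> h.py <<'E'
def go(target,yaw):
    """yaw: world angle (deg) of tool y; tool x down."""
    s=bot.get_state();Rm=R.from_rotvec(s["ee_rot"]).as_matrix()
    y=np.radians(yaw);ty=np.array([np.cos(y),np.sin(y),0]);tx=np.array([0,0,-1.]);Rt=np.stack([tx,ty,np.cross(tx,ty)],1)
    d=Rm.T@(np.array(target)-s["eef_pos"])
    print("t",round(s["time"],2),"pos",s["eef_pos"].round(4),"yaw",round(np.degrees(np.arctan2(Rm[1,1],Rm[0,1])),2),"F",s["contact_force"].round(2),"op",round(s["opening"],4))
    print("units",(d/.04).round(3),"turn",R.from_matrix(Rm.T@Rt).as_rotvec().round(4),"axes y",Rm[:,1].round(3),"z",Rm[:,2].round(3))
E
python3 -m creep '[[[1,0,-0.72,-0.7,0,0,0],[1,0,-0.72,-0.7,0,0,0],[1,0,-0.72,-0.7,0,0,0],[1,0,-0.72,-0.7,0,0,0],[1,0,-0.72,-0.7,0,0,0],[1,0,-0.72,-0.7,0,0,0],[1,0,-0.72,-0.7,0,0,0],[1,0,-0.72,-0.7,0,0,0],[1,0,-0.72,-0.7,0,0,0],[1,0,-0.72,-0.7,0,0,0]]]' 50
python3 -c "
from h import *
go([.453,.2185,.12],-25)"
```

```text
time: 1.93
eef_pos: [0.3579, -0.0771, 0.23]
ee_rot: [1.971, 0.451, -1.967]
contact_force: [1.0, -0.5, 0.4]
opening: 0.0858
t 1.93 pos [ 0.3579 -0.0771  0.23  ] yaw -64.06 F [ 0.96 -0.53  0.41] op 0.0858
units [ 2.741 -5.614 -5.368] turn [-6.817e-01 -2.000e-04 -3.400e-03] axes y [ 0.437 -0.899  0.003] z [-0.899 -0.437 -0.001]
```

```bash
python3 -m creep '[[[1,0.2,-0.72,-0.68,0,0,0],[1,0.2,-0.72,-0.68,0,0,0],[1,0.2,-0.72,-0.68,0,0,0],[1,0.2,-0.72,-0.68,0,0,0],[1,0.2,-0.72,-0.68,0,0,0],[1,0.2,-0.72,-0.68,0,0,0],[1,0.2,-0.5,-0.5,0,0,0],[1,0,0,0,-0.12,0,0],[1,0,0,0,-0.12,0,0],[1,0,0,0,-0.12,0,0]]]'
python3 -c "
from h import *
go([.453,.2185,.12],-25)"
```

```text
time: 2.77
eef_pos: [0.4391, 0.1943, 0.173]
ee_rot: [1.736, 0.754, -1.722]
contact_force: [-0.3, 0.4, 0.8]
opening: 0.0855
t 2.77 pos [0.4391 0.1943 0.173 ] yaw -42.52 F [-0.33  0.41  0.77] op 0.0855
units [ 1.325 -0.167 -0.676] turn [-0.3057 -0.0023 -0.0102] axes y [ 0.737 -0.676  0.01 ] z [-0.676 -0.737 -0.004]
```

```bash
python3 -m creep '[[[1,0,-0.1,-0.4,-0.11,0,0],[1,0,0,-0.25,-0.11,0,0],[1,0.2,0,0,-0.09,0,0],[1,0.4,0,0,0,0,-0.01],[1,0,0,0,0,0,0]]]'
python3 -c "
from h import *
go([.453,.2185,.024],-25)
f=bot.grab_frame('scene');save('s1.png',f['color'][150:260,230:370],5)
f=bot.grab_frame('top');save('t1.png',f['color'],1.4)
"
```

```text
time: 3.18
eef_pos: [0.4539, 0.2188, 0.1487]
ee_rot: [1.504, 0.988, -1.501]
contact_force: [0.7, -0.9, -0.6]
opening: 0.0854
t 3.18 pos [0.4539 0.2188 0.1487] yaw -23.34 F [ 0.73 -0.86 -0.57] op 0.0854
units [ 3.117 -0.022  0.022] turn [ 0.0289 -0.0014 -0.0014] axes y [ 0.918 -0.396  0.001] z [-0.396 -0.918 -0.001]
```

View pics/s1.png

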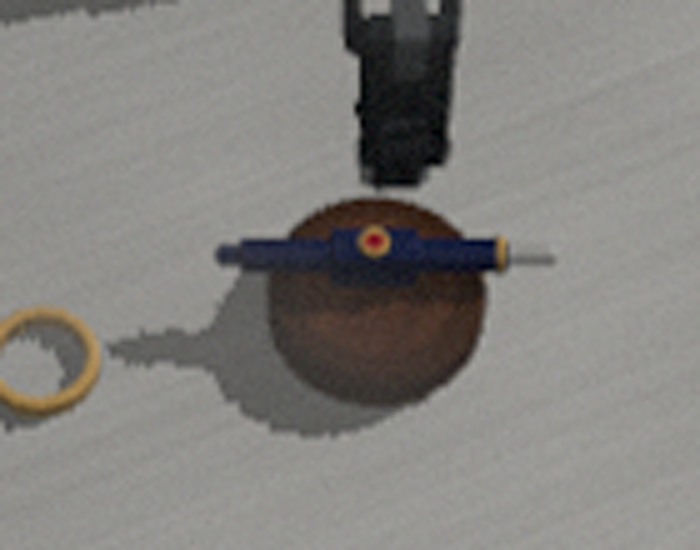

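```bash
python3 -m creep '[[[0.5,0.6,0,0,0.029,0,0],[0.5,0.7,0,0,0,0,0],[0.5,0.7,0,0,0,0,0],[0.5,0.6,0,0,0,0,0],[0.5,0.3,0,0,0,0,0],[0.5,0,0,0,0,0,0]]]'
python3 -c "
from h import *
go([.453,.2185,.025],-25)
f=bot.grab_frame('scene');save('s2.png',f['color'][150:260,230:370],5)
"
```

```text
time: 3.78
eef_pos: [0.4604, 0.2197, 0.038]
ee_rot: [1.543, 0.958, -1.509]
contact_force: [-0.7, 0.2, 0.2]
opening: 0.0429
t 3.78 pos [0.4604 0.2197 0.038 ] yaw -25.4 F [-0.72  0.21  0.24] op 0.0429
units [ 0.32  -0.158  0.111] turn [-0.0069 -0.0118 -0.0168] axes y [ 0.903 -0.429  0.017] z [-0.429 -0.903 -0.012]
```

View pics/s2.png

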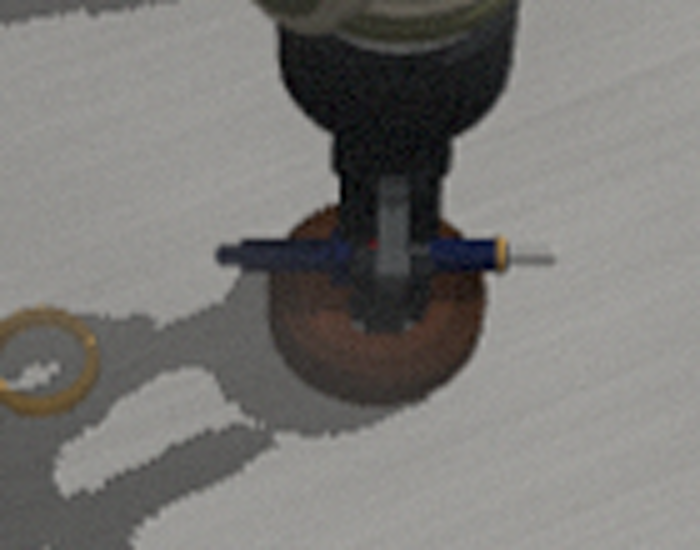

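```bash
python3 -m creep '[[[0.5,0.1,-0.16,0.1,0,-0.012,-0.017],[0.5,0.1,0,0,0,0,0],[0.5,0,0,0,0,0,0]]]'
python3 -c "
from h import *
go([.453,.2185,.025],-25)"
```

```text
time: 4.08
eef_pos: [0.4547, 0.2193, 0.034]
ee_rot: [1.532, 0.964, -1.524]
contact_force: [-0.6, 0.6, -0.8]
opening: 0.0425
t 4.08 pos [0.4547 0.2193 0.034 ] yaw -25.43 F [-0.59  0.61 -0.81] op 0.0425
units [ 0.224 -0.03   0.038] turn [-0.0075 -0.0031 -0.0038] axes y [ 0.903 -0.429  0.004] z [-0.429 -0.903 -0.003]
```

```bash
python3 -m creep '[[[0.5,0.13,-0.03,0.03,0,-0.003,-0.004],[0.5,0.05,0,0,0,0,0],[0.5,0,0,0,0,0,0]]]'
python3 -c "
from h import *
go([.453,.2185,.025],-25)"
```

```text
time: 4.33
eef_pos: [0.4539, 0.219, 0.0278]
ee_rot: [1.53, 0.965, -1.526]
contact_force: [-0.6, 0.2, -0.4]
opening: 0.0429
t 4.33 pos [0.4539 0.219  0.0278] yaw -25.43 F [-0.63  0.2  -0.42] op 0.0429
units [ 0.07  -0.015  0.021] turn [-0.0075 -0.0018 -0.002 ] axes y [ 0.903 -0.429  0.002] z [-0.429 -0.903 -0.002]
```

```bash
python3 -m creep '[[[0.5,0.06,-0.01,0.02,0,0,0],[0.4,0,0,0,0,0,0],[0.25,0,0,0,0,0,0],[0.15,0,0,0,0,0,0],[0,0,0,0,0,0,0],[0,0,0,0,0,0,0],[0,0,0,0,0,0,0],[0,0,0,0,0,0,0]]]' 60
python3 -c "
from h import *
go([.453,.2185,.025],-25)
f=bot.grab_frame('scene');save('s3.png',f['color'][150:260,230:370],5)
"
```

```text
time: 5.0
eef_pos: [0.4534, 0.2184, 0.0256]
ee_rot: [1.531, 0.964, -1.525]
contact_force: [0.2, 0.1, 0.6]
opening: 0.0128
t 5.0 pos [0.4534 0.2184 0.0256] yaw -25.43 F [0.18 0.15 0.63] op 0.0128
units [ 0.015 -0.01   0.003] turn [-0.0075 -0.0022 -0.0026] axes y [ 0.903 -0.429  0.003] z [-0.429 -0.903 -0.002]
```

View pics/s3.png

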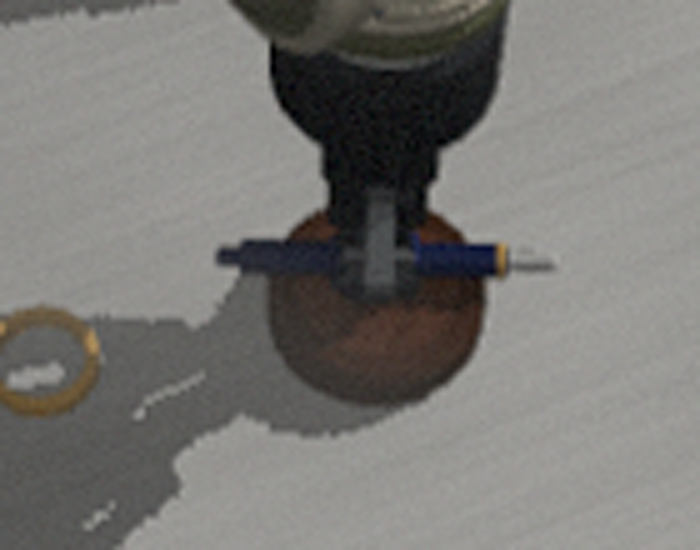

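```bash
python3 -m creep '[[[0,-0.15,0,0,0,0,0],[0,-0.4,0,0,0,0,0],[0,-0.7,0,0,0,0,0],[0,-0.7,0,0,0,0,0],[0,-0.5,0,0,0,0,0],[0,0,0,0,0,0,0]]]'
python3 -c "
from h import *
go([.5905,-.0315,.12],-3.6)
f=bot.grab_frame('scene');save('s4.png',f['color'][130:240,230:370],5);np.savez('s4.npz',**{k:f[k] for k in('color','z_map','K','rvec','tvec')})
f=bot.grab_frame('top');save('t4.png',f['color'][180:280,150:290],5);np.savez('t4.npz',**{k:f[k] for k in('color','z_map','K','rvec','tvec')})
"
```

```text
time: 5.55
eef_pos: [0.4518, 0.218, 0.128]
ee_rot: [1.527, 0.966, -1.529]
contact_force: [0.2, 0.2, -0.5]
opening: 0.0126
t 5.55 pos [0.4518 0.218  0.128 ] yaw -25.44 F [ 0.22  0.17 -0.48] op 0.0126
units [0.196 5.811 4.145] turn [-0.3811  0.0004  0.0012] axes y [ 0.903 -0.429 -0.001] z [-0.429 -0.903  0.001]
```

View pics/s4.png

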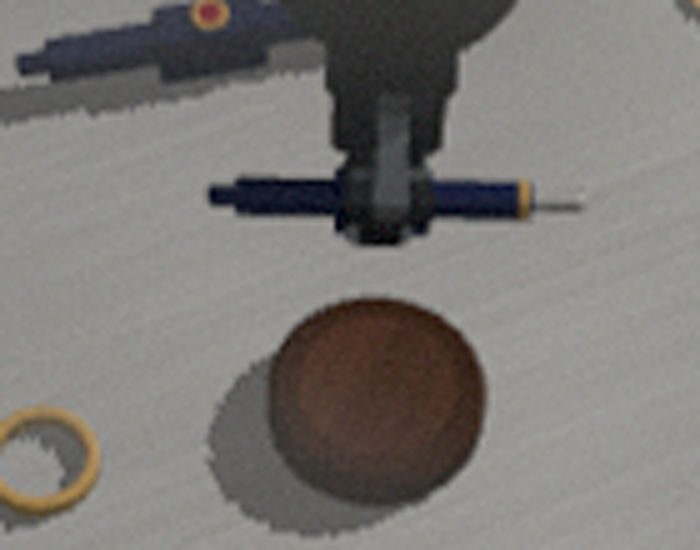

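View pics/t4.png

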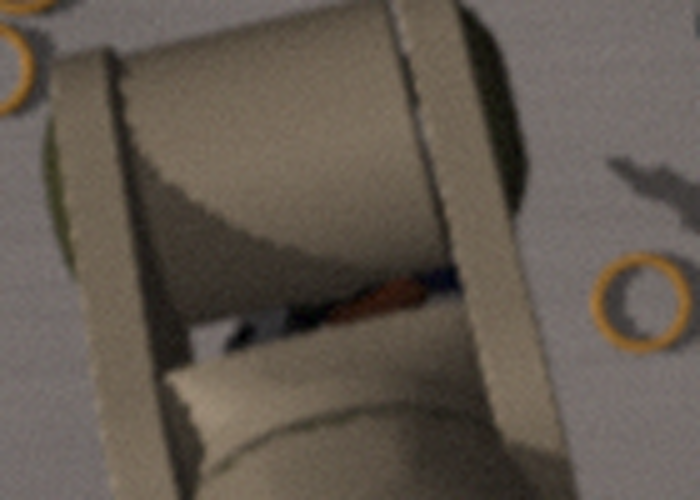

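```bash
python3 - <<'E'
from h import *
f=dict(np.load("s4.npz"))
o=np.array([.4518,.218,.1364]);d=np.array([.429,.903,0])
for dx in(-.002,0,.002,.004):
  print(dx,px(f,o+d*(.068+dx)),px(f,o+d*(-.058+dx)),px(f,o+d*(.049+dx)))
for dz in(.004,-.004): print(px(f,o+d*.068+[0,0,dz]))
for dz in(.002,-.002): print("lat",px(f,o+d*.068+dz*np.array([.903,-.429,0])))
E
```

```text
-0.002 [345.21526823 170.25684301] [269.25139777 169.0205416 ] [333.73536119 170.07000912]
0 [346.4241981  170.27651818] [270.45412575 169.04011583] [334.94335279 170.08966902]
0.002 [347.63322681 170.29619495] [271.6569518  169.05969165] [336.15144311 170.10933052]
0.004 [348.84235436 170.31587333] [272.85987594 169.07926908] [337.35963216 170.12899363]
[346.69670068 168.90743811]
[346.15400195 171.63401053]
lat [346.47616168 171.2784652 ]
lat [346.37235882 169.27696778]
```

```bash
python3 -m creep '[[[0,0,0.5,0.4,-0.1,0,0],[0,0,0.8,0.5,-0.09,0,0],[0,0,0.8,0.5,0,0,0],[0,0,0.8,0.5,0,0,0],[0,0,0.8,0.5,0,0,0],[0,0,0.3,0.3,0,0,0],[0,0,0,0,0,0,0]]]'
python3 -c "
from h import *
go([.5767,-.0444,.11],-14.6)"
```

```text
time: 6.23
eef_pos: [0.5714, 0.0627, 0.1124]
ee_rot: [1.371, 1.1, -1.404]
contact_force: [0.0, -0.1, -1.6]
opening: 0.0125
t 6.23 pos [0.5714 0.0627 0.1124] yaw -13.82 F [ 0.04 -0.12 -1.61] op 0.0125
units [0.06  0.77  2.567] turn [0.0136 0.0067 0.0224] axes y [ 0.971 -0.239 -0.022] z [-0.239 -0.971  0.007]
```

```bash
python3 -m creep '[[[0,0,0.25,0.6,0.013,0.007,0.022],[0,0,0.2,0.6,0,0,0],[0,0,0.2,0.6,0,0,0],[0,0,0.15,0.5,0,0,0],[0,0,0,0,0,0,0],[0,0,0,0,0,0,0]]]'
python3 -c "
from h import *
go([.5767,-.0444,.08],-14.6)"
```

```text
time: 6.73
eef_pos: [0.5744, -0.0348, 0.1024]
ee_rot: [1.389, 1.093, -1.405]
contact_force: [-0.5, 0.7, -1.7]
opening: 0.0125
t 6.73 pos [ 0.5744 -0.0348  0.1024] yaw -14.56 F [-0.5   0.73 -1.67] op 0.0125
units [0.558 0.126 0.218] turn [ 0.0007 -0.001   0.0166] axes y [ 0.968 -0.251 -0.017] z [-0.251 -0.968 -0.001]
```

```bash
python3 -m creep '[[[0,0.2,0.13,0.22,0,0,0.016],[0,0.25,0.02,0.03,0,0,0],[0,0,0,0,0,0,0],[0,0,0,0,0,0,0]]]'
python3 -c "
from h import *
go([.5767,-.0444,.08],-14.6)
f=bot.grab_frame('scene');save('s5.png',f['color'][260:380,110:270],5);np.savez('s5.npz',**{k:f[k] for k in('color','z_map','K','rvec','tvec')})
f=bot.grab_frame('top');save('t5.png',f['color'][125:225,270:410],5);np.savez('t5.npz',**{k:f[k] for k in('color','z_map','K','rvec','tvec')})
"
```

```text
time: 7.07
eef_pos: [0.5755, -0.0416, 0.0807]
ee_rot: [1.391, 1.086, -1.395]
contact_force: [0.0, 0.0, -0.2]
opening: 0.0126
t 7.07 pos [ 0.5755 -0.0416  0.0807] yaw -14.4 F [ 0.05  0.01 -0.22] op 0.0126
units [0.018 0.047 0.06 ] turn [ 0.0034 -0.002   0.0063] axes y [ 0.969 -0.249 -0.006] z [-0.249 -0.969 -0.002]
```

View pics/s5.png

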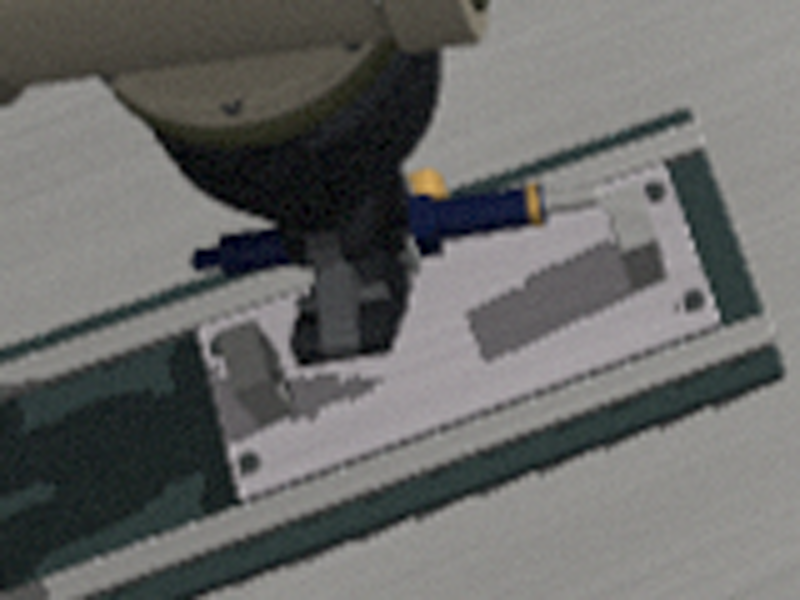

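View pics/t5.png

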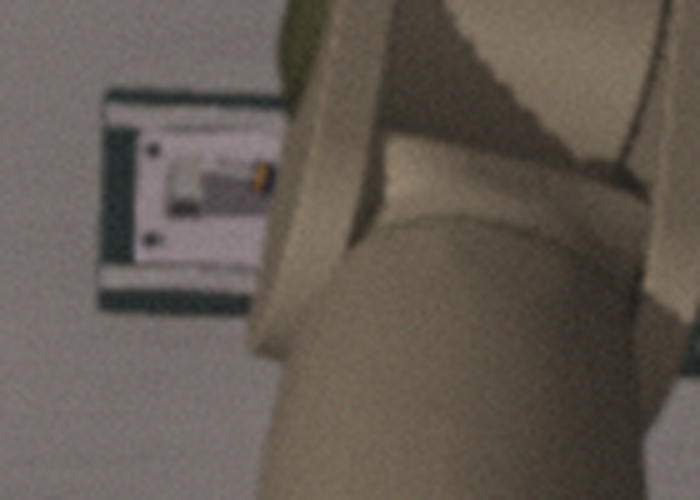

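```bash
python3 - <<'E'
from h import *
f=dict(np.load("t5.npz"));g=dict(np.load("s5.npz"))
p=[.5924,.0243,.0891]
print(px(f,p),px(g,p),ray_z(f,312.1,156.9,.0891),ray_z(g,229.5,300.9,.0891))
print(px(g,[.5945,.0312,.062]),px(f,[.5945,.0312,.062]))
save('t5j.png',f["color"][135:185,285:330],14)
a=[.5767-.4*0,0,0]
E
```

```text
[311.26702461 157.78629031] [229.88266503 299.0152376 ] [0.59422734 0.02250578 0.0891    ] [0.59497952 0.02266711 0.0891    ]
[236.00341259 304.24130234] [306.61460731 159.55575889]
```

View pics/t5j.png

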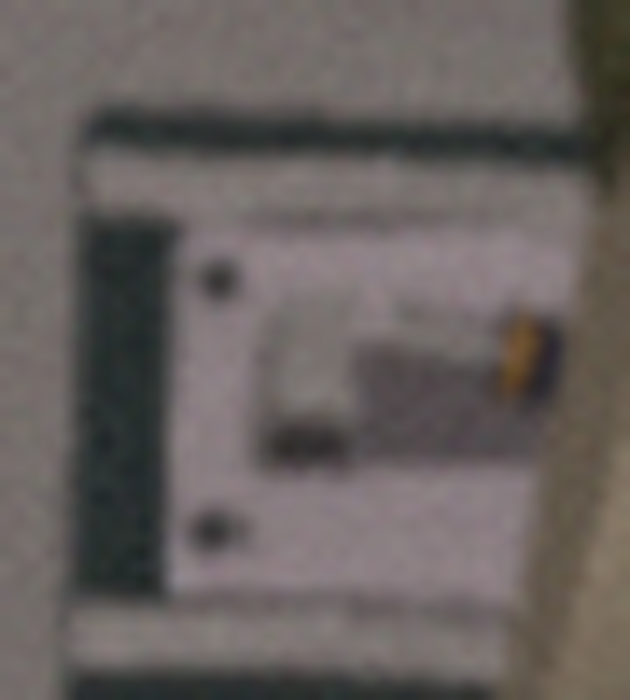

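```bash
python3 - <<'E'
from h import *
f=dict(np.load("t5.npz"));g=dict(np.load("s5.npz"))
for n in("s5","s4"):
  g=dict(np.load(n+".npz"))
  for (a,b,h) in ([((600,207),(193,259),.0891),((600,207),(193,259),.086)] if n=="s5" else [((582,207),(209,195),.1364)]):
    o=(110,260) if n=="s5" else (230,130)
    A=ray_z(g,a[0]/5+o[0]-.4,a[1]/5+o[1]-.4,h);B=ray_z(g,b[0]/5+o[0]-.4,b[1]/5+o[1]-.4,h);d=A-B
    print(n,A.round(4),B.round(4),np.linalg.norm(d),np.degrees(np.arctan2(d[1],d[0])),(B+d*58/126).round(4))
g=dict(np.load("s5.npz"));save("s5b.png",g["color"][290:325,140:245],7.5)
E
```

```text
s5 [0.5952 0.0227 0.0891] [ 0.5599 -0.0962  0.0891] 0.1240643951893668 73.45954090154798 [ 0.5761 -0.0414  0.0891]
s5 [0.5941 0.0229 0.086 ] [ 0.5586 -0.0966  0.086 ] 0.12459268121383073 73.45954090154798 [ 0.5749 -0.0416  0.086 ]
s4 [0.482  0.2781 0.1364] [0.4268 0.1674 0.1364] 0.12368092090149901 63.48906016487874 [0.4522 0.2184 0.1364]
```

View pics/s5b.png

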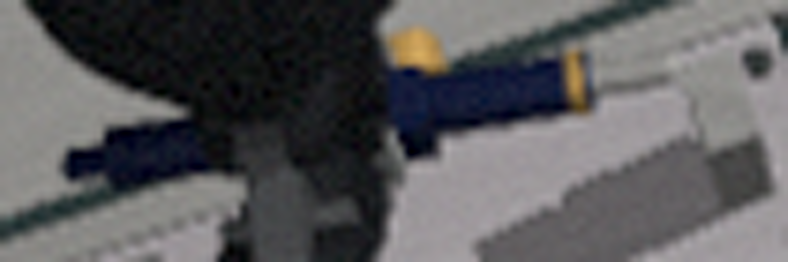

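```bash
python3 -m creep '[[[0,0.2,0,0.05,0,0,0.006],[0,0.25,0,0,0,0,0],[0,0.25,0,0,0,0,0],[0,0.15,0,0,0,0,0],[0,0.07,0,0,0,0,0],[0,0,0,0,0,0,0]]]'
python3 -c "
from h import *
go([.5755,-.0436,.0396],-14.4)
"
```

```text
time: 7.67
eef_pos: [0.575, -0.0423, 0.0406]
ee_rot: [1.393, 1.081, -1.389]
contact_force: [-0.2, 0.7, -2.1]
opening: 0.0125
t 7.67 pos [ 0.575  -0.0423  0.0406] yaw -14.31 F [-0.17  0.74 -2.13] op 0.0125
units [0.024 0.02  0.028] turn [ 0.0015 -0.0022 -0.0008] axes y [ 0.969 -0.247  0.001] z [-0.247 -0.969 -0.002]
```

```bash
python3 -m creep '[[[0,0.026,0,0,0,0,0],[0,0,-0.01,-0.05,0,0,0],[0,0,0,0,0,0,0]]]'
python3 -m creep '[[[0,0,-0.01,-0.05,0,0,0],[0,0,0,0,0,0,0]]]'
python3 -m creep '[[[0,0,-0.01,-0.05,0,0,0],[0,0,0,0,0,0,0]]]'
python3 -c "
from h import *
go([.5755,-.0436,.0396],-14.4)
f=bot.grab_frame('scene');save('s6.png',f['color'][270:340,180:270],8)
f=bot.grab_frame('top');save('t6.png',f['color'][135:185,285:330],12)
"
```

```text
time: 7.92
eef_pos: [0.5752, -0.0402, 0.0393]
ee_rot: [1.393, 1.081, -1.389]
contact_force: [0.3, 0.8, -0.9]
opening: 0.0124
time: 8.08
eef_pos: [0.5757, -0.038, 0.0399]
ee_rot: [1.394, 1.08, -1.389]
contact_force: [-0.2, 0.0, -0.4]
opening: 0.0125
time: 8.25
eef_pos: [0.576, -0.0362, 0.0404]
ee_rot: [1.393, 1.079, -1.388]
contact_force: [0.1, -2.9, -1.2]
opening: 0.0127
t 8.25 pos [ 0.576  -0.0362  0.0404] yaw -14.31 F [ 0.12 -2.86 -1.24] op 0.0127
units [0.019 0.033 0.183] turn [ 0.0015 -0.0013 -0.0028] axes y [ 0.969 -0.247  0.003] z [-0.247 -0.969 -0.001]
```

View pics/s6.png

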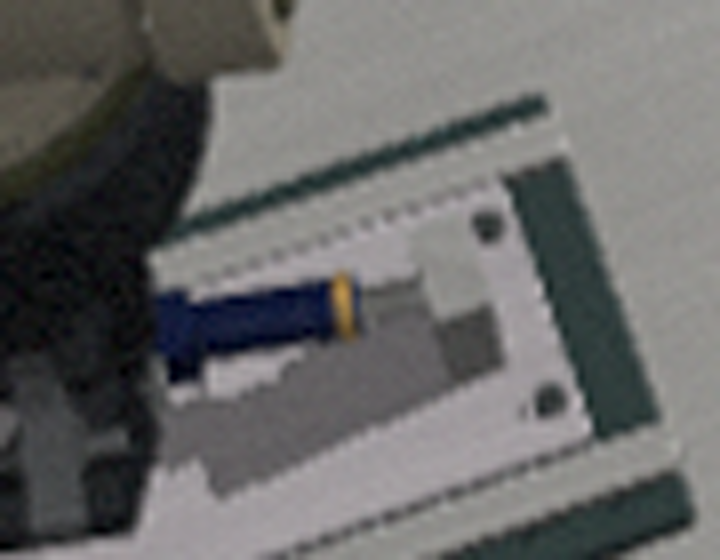

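View pics/t6.png

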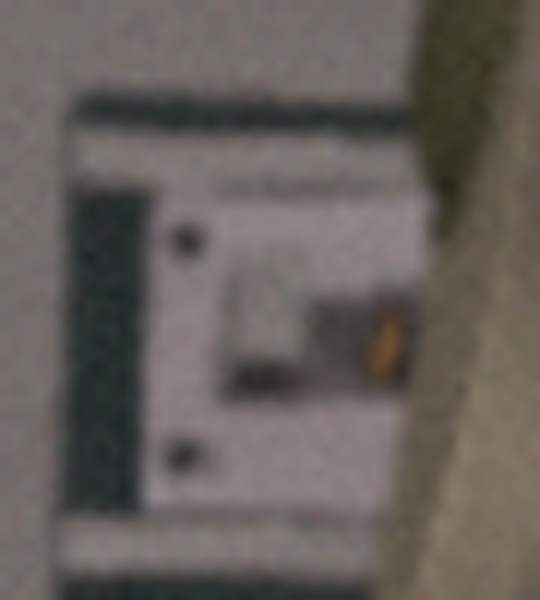

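```bash
python3 -m creep '[[[0,0.02,0,-0.025,0,0,0],[0,0,0,0,0,0,0]]]'
python3 -m creep '[[[0,0.01,0,-0.03,0,0,0],[0,0,0,0,0,0,0]]]'
python3 -m creep '[[[0,0,0,-0.03,0,0,0],[0,0,0,0,0,0,0]]]'
python3 -c "
from h import *
go([.5755,-.0436,.0396],-14.4)
f=bot.grab_frame('scene');save('s7.png',f['color'][270:340,180:270],8)
"
```

```text
time: 8.52
eef_pos: [0.5763, -0.0359, 0.0397]
ee_rot: [1.393, 1.078, -1.388]
contact_force: [-0.8, -2.3, -0.3]
opening: 0.0124
time: 8.68
eef_pos: [0.5767, -0.0351, 0.0394]
ee_rot: [1.393, 1.078, -1.389]
contact_force: [-0.8, -3.6, -0.3]
opening: 0.0126
time: 8.85
eef_pos: [0.5769, -0.0343, 0.0394]
ee_rot: [1.392, 1.077, -1.389]
contact_force: [-1.2, -3.8, -0.1]
opening: 0.0127
t 8.85 pos [ 0.5769 -0.0343  0.0394] yaw -14.35 F [-1.19 -3.84 -0.12] op 0.0127
units [-0.004  0.023  0.235] turn [ 0.0009  0.0004 -0.0032] axes y [ 0.969 -0.248  0.003] z [-0.248 -0.969  0.   ]
```

View pics/s7.png

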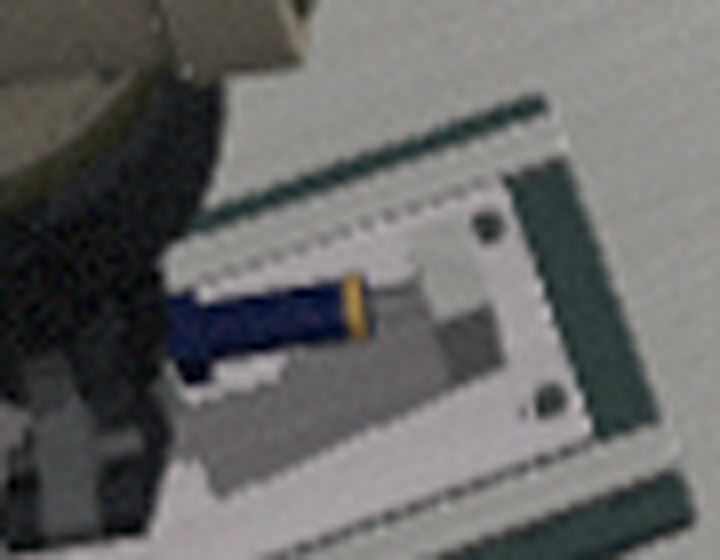

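```bash
python3 -m creep '[[[0,0,0,-0.05,0,0,0],[0,0,0,0,0,0,0]]]'
python3 -m creep '[[[0,0,0,-0.05,0,0,0],[0,0,0,0,0,0,0]]]'
python3 -m creep '[[[0,0,0,-0.04,0,0,0],[0,0,0,0,0,0,0],[0,0,0,0,0,0,0]]]'
python3 -c "
from h import *
go([.5755,-.0436,.0396],-14.4)
f=bot.grab_frame('scene');save('s8.png',f['color'][260:360,130:270],5.7)
"
```

```text
time: 9.07
eef_pos: [0.5773, -0.0329, 0.0394]
ee_rot: [1.391, 1.077, -1.39]
contact_force: [-2.2, -5.4, 0.3]
opening: 0.0127
time: 9.23
eef_pos: [0.5776, -0.0317, 0.0394]
ee_rot: [1.39, 1.076, -1.391]
contact_force: [-2.4, -6.3, -0.7]
opening: 0.0124
time: 9.48
eef_pos: [0.5777, -0.0317, 0.0396]
ee_rot: [1.387, 1.075, -1.392]
contact_force: [-1.8, -6.9, 1.2]
opening: 0.0121
t 9.48 pos [ 0.5777 -0.0317  0.0396] yaw -14.31 F [-1.77 -6.87  1.15] op 0.0121
units [0.001 0.02  0.302] turn [ 0.0015  0.0055 -0.0025] axes y [ 0.969 -0.247  0.002] z [-0.247 -0.969  0.006]
```

View pics/s8.png

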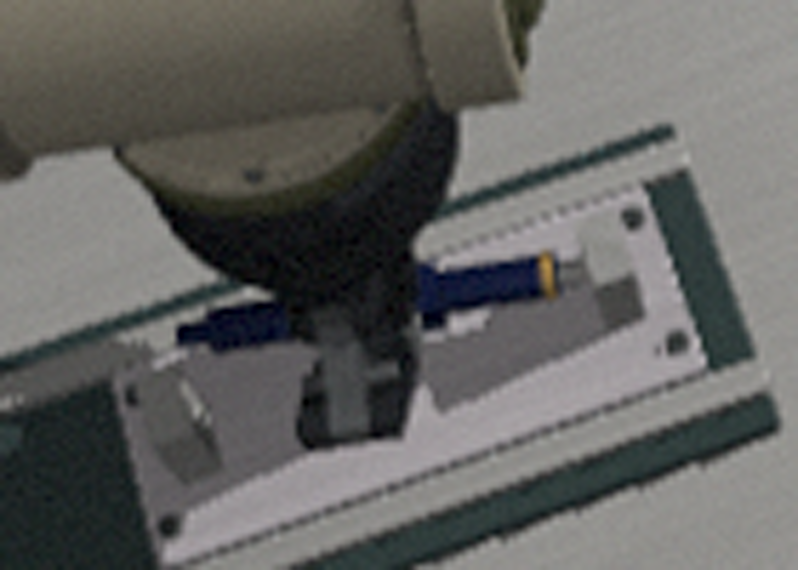

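```bash
python3 -m creep '[[[0,0,0,-0.06,0,0.005,0]]]'
python3 -m creep '[[[0,0,0,-0.05,0,0,0]]]'
python3 -c "
from h import *
go([.5755,-.0436,.0396],-14.4)"
python3 -m creep '[[[0,0,0,-0.04,0,0,0]]]'
python3 -c "
from h import *
go([.5755,-.0436,.0396],-14.4)"
```

```text
time: 9.62
eef_pos: [0.5781, -0.0301, 0.0396]
ee_rot: [1.39, 1.078, -1.39]
contact_force: [-3.1, -7.9, -0.2]
opening: 0.0125
time: 9.7
eef_pos: [0.5784, -0.0289, 0.0395]
ee_rot: [1.389, 1.077, -1.391]
contact_force: [-3.4, -8.6, 0.3]
opening: 0.0127
t 9.7 pos [ 0.5784 -0.0289  0.0395] yaw -14.31 F [-3.44 -8.64  0.33] op 0.0127
units [-0.001  0.021  0.374] turn [ 0.0016  0.0028 -0.0019] axes y [ 0.969 -0.247  0.002] z [-0.247 -0.969  0.003]
time: 9.78
eef_pos: [0.5786, -0.0282, 0.0395]
ee_rot: [1.388, 1.076, -1.392]
contact_force: [-3.1, -10.1, -0.3]
opening: 0.0124
t 9.78 pos [ 0.5786 -0.0282  0.0395] yaw -14.3 F [ -3.12 -10.07  -0.32] op 0.0124
units [-0.     0.021  0.393] turn [ 0.0018  0.0044 -0.0016] axes y [ 0.969 -0.247  0.002] z [-0.247 -0.969  0.004]
```

```bash
python3 -m creep '[[[0,0,0.1,-0.005,-0.073,0,0]]]'
python3 -c "
from h import *
go([.5823,-.0296,.0395],-10.1)"
```

```text
time: 9.87
eef_pos: [0.5824, -0.0297, 0.0396]
ee_rot: [1.334, 1.115, -1.34]
contact_force: [-0.2, -9.6, 0.0]
opening: 0.0123
t 9.87 pos [ 0.5824 -0.0297  0.0396] yaw -10.13 F [-0.23 -9.61  0.01] op 0.0123
units [ 0.003 -0.003 -0.002] turn [-0.0005  0.006  -0.0016] axes y [ 0.984 -0.176  0.002] z [-0.176 -0.984  0.006]
```

```bash
python3 -m creep '[[[0,0,0.104,-0.018,-0.073,0.006,-0.002]]]'
python3 -c "
from h import *
go([.5906,-.0308,.0395],-1.7)
f=bot.grab_frame('scene');save('s9.png',f['color'][260:360,130:270],5.7)"
```

```text
time: 9.95
eef_pos: [0.587, -0.0307, 0.0399]
ee_rot: [1.282, 1.159, -1.283]
contact_force: [-0.6, -9.3, -1.5]
opening: 0.0127
t 9.95 pos [ 0.587  -0.0307  0.0399] yaw -5.76 F [-0.56 -9.33 -1.48] op 0.0127
units [ 0.009  0.09  -0.007] turn [-0.0708  0.0017 -0.0003] axes y [ 0.995 -0.1    0.   ] z [-0.1   -0.995  0.002]
```

View pics/s9.png

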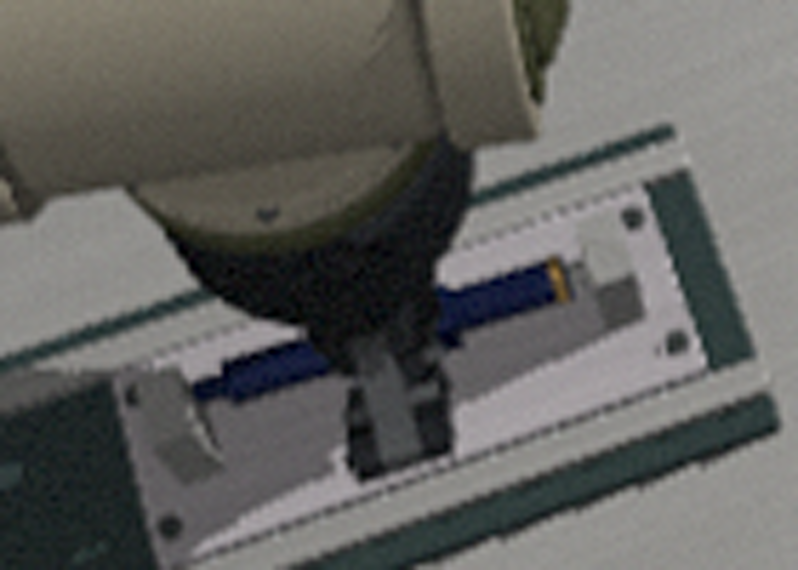

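```bash
python3 -m creep '[[[0,0.009,0.045,-0.04,-0.035,0.002,0]]]'
python3 -c "
from h import *
go([.5906,-.0308,.0395],-1.7)"
```

```text
time: 10.08
eef_pos: [0.5897, -0.0307, 0.0395]
ee_rot: [1.253, 1.179, -1.253]
contact_force: [-1.0, -9.8, -1.0]
opening: 0.0124
t 10.08 pos [ 0.5897 -0.0307  0.0395] yaw -3.44 F [-1.03 -9.76 -1.03] op 0.0124
units [0.    0.022 0.   ] turn [-0.0304  0.001  -0.001 ] axes y [ 0.998 -0.06   0.001] z [-0.06  -0.998  0.001]
```

```bash
python3 -m creep '[[[0,0,0.022,-0.022,-0.03,0.001,0]]]'
python3 -c "
from h import *
go([.5906,-.0308,.0395],-1.7)
f=bot.grab_frame('scene');save('s10.png',f['color'][275:365,135:255],6.5);np.savez('s10.npz',**{k:f[k] for k in('color','z_map','K','rvec','tvec')})
f=bot.grab_frame('top');save('t10.png',f['color'][125:205,280:400],6)"
```

```text
time: 10.17
eef_pos: [0.5913, -0.031, 0.0397]
ee_rot: [1.23, 1.193, -1.229]
contact_force: [1.5, -9.4, -0.6]
opening: 0.0127
t 10.17 pos [ 0.5913 -0.031   0.0397] yaw -1.62 F [ 1.46 -9.42 -0.57] op 0.0127
units [ 0.004 -0.018 -0.005] turn [ 0.0014  0.0016 -0.0025] axes y [ 1.    -0.028  0.002] z [-0.028 -1.     0.002]
```

View pics/s10.png

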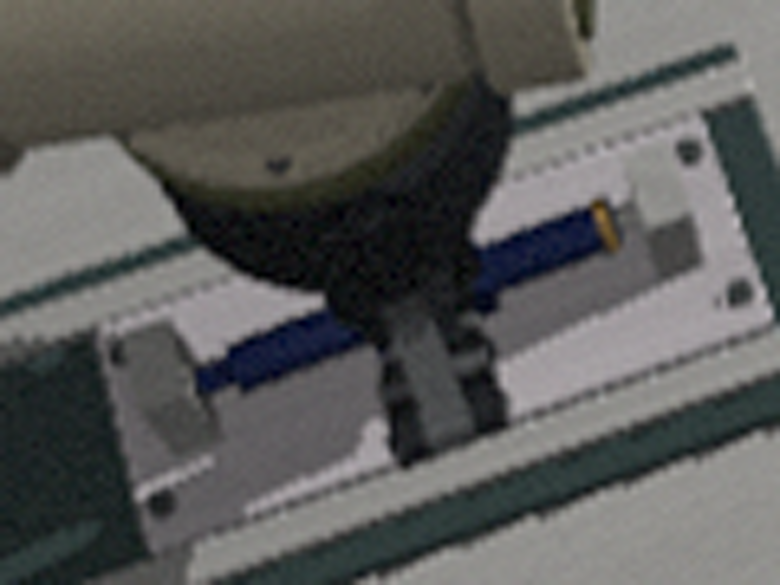

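View pics/t10.png

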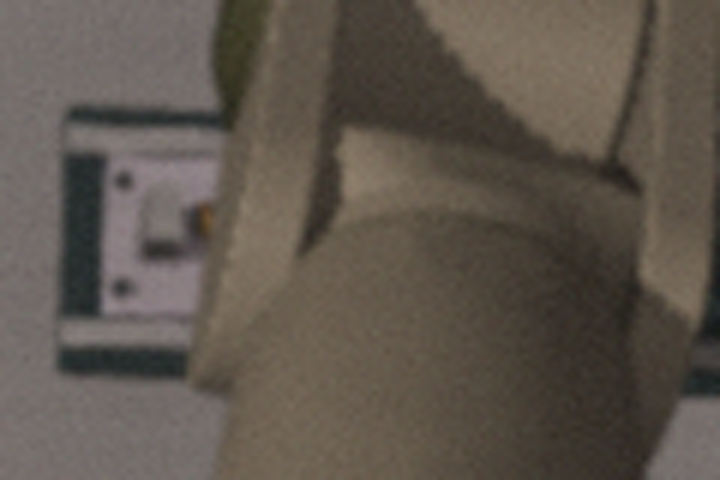

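```bash
python3 - <<'E'
from h import *
g=dict(np.load("s10.npz"))
print("mouth px",px(g,[.587,-.0882,.048]),px(g,[.585,-.0882,.048]),px(g,[.589,-.0882,.048]), "open mouth",px(g,[.5941,.0252,.048]))
for u,v in((200,378),(240,369),(607,227)): print(ray_z(g,u/6.5+135-.4,v/6.5+275-.4,.048))
im=g["color"][305:350,150:200];save("s10p.png",im,14)
P=cloud(g)
m=(P[...,2]>0.055)&(P[...,2]<0.068)&(abs(P[...,0]-.59)<.02)
for lo,hi in((-.11,-.08),(.02,.05)):
    X=P[m&(P[...,1]>lo)&(P[...,1]<hi)];print(len(X),X.mean(0),X.min(0),X.max(0))
E
```

```text
mouth px [164.27080779 332.93733548] [163.88561508 331.78730107] [164.65689501 334.09004052] open mouth [233.15692212 308.35395461]
[ 0.58742783 -0.08653484  0.048     ]
[ 0.58928501 -0.07701968  0.048     ]
[0.59250587 0.01689908 0.048     ]
118 [ 0.58630294 -0.09410421  0.06107524] [ 0.57510609 -0.10064687  0.05501294] [ 0.59658007 -0.08760521  0.06484633]
105 [0.59396549 0.03127354 0.06129763] [0.58287822 0.02484216 0.05591189] [0.60388064 0.03742184 0.06663753]
```

View pics/s10p.png

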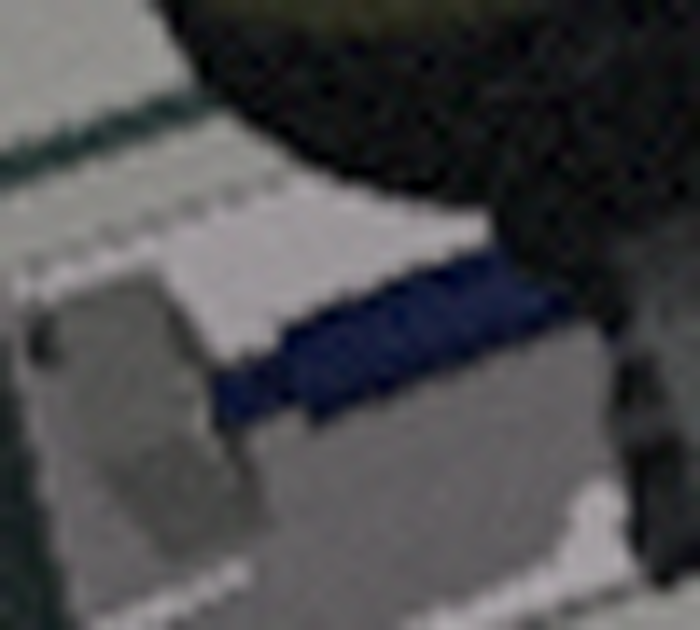

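```bash
python3 -m creep '[[[0,0.004,-0.008,0.02,0,0,0]]]'
python3 -m creep '[[[0,0,-0.002,0.02,0,0,0]]]'
python3 -m creep '[[[0,0,-0.002,0.02,0,0,0]]]'
python3 -c "
from h import *
go([.5906,-.0358,.0395],-1.7)
f=bot.grab_frame('scene');save('s11.png',f['color'][305:350,150:200],14)"
```

```text
time: 10.35
eef_pos: [0.5914, -0.0325, 0.0397]
ee_rot: [1.231, 1.19, -1.229]
contact_force: [-0.8, -0.8, 0.1]
opening: 0.0126
time: 10.43
eef_pos: [0.5914, -0.0329, 0.0397]
ee_rot: [1.232, 1.191, -1.229]
contact_force: [0.2, 4.9, -0.1]
opening: 0.0126
time: 10.52
eef_pos: [0.5914, -0.0329, 0.0396]
ee_rot: [1.233, 1.192, -1.228]
contact_force: [0.1, 4.2, -0.1]
opening: 0.0125
t 10.52 pos [ 0.5914 -0.0329  0.0396] yaw -1.72 F [ 0.08  4.21 -0.08] op 0.0125
units [ 0.004 -0.017  0.072] turn [-0.0003  0.0002 -0.0042] axes y [ 1.    -0.03   0.004] z [-0.03 -1.    0.  ]
```

View pics/s11.png

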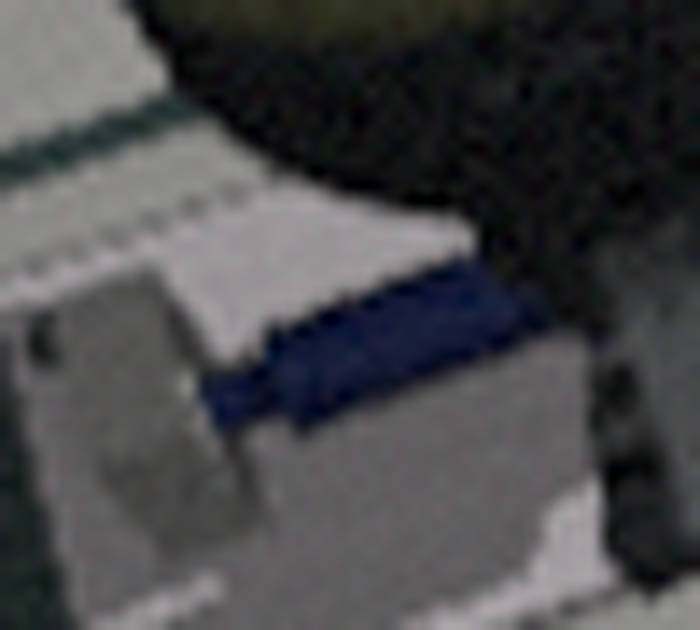

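```bash
python3 -m creep '[[[0,0,0,-0.035,0,0,0.004]]]'
python3 -m creep '[[[0,0,-0.018,-0.03,0.01,0,0]]]'
python3 -c "
from h import *
go([.5906,-.0318,.0395],-2.3)
f=bot.grab_frame('top');save('t12.png',f['color'][135:185,285:330],12);np.savez('t12.npz',**{k:f[k] for k in('color','z_map','K','rvec','tvec')})
f=bot.grab_frame('scene');save('s12.png',f['color'][275:365,135:255],6.5);np.savez('s12.npz',**{k:f[k] for k in('color','z_map','K','rvec','tvec')})
P=cloud(f);hsv=cv2.cvtColor(f['color'],cv2.COLOR_RGB2HSV)
m=(hsv[...,0]>105)&(hsv[...,0]<135)&(hsv[...,1]>110)&(hsv[...,2]>40)&(P[...,1]>-.1)&(P[...,1]<.03)&(abs(P[...,0]-.59)<.02)&(P[...,2]>.045)&(P[...,2]<.065)
X=P[m]
for a in np.arange(-.095,.03,.005):
    Y=X[(X[:,1]>=a)&(X[:,1]<a+.005)]
    if len(Y)>4: print(round(a+.0025,4),len(Y),Y.mean(0).round(4),Y[:,0].min().round(4),Y[:,0].max().round(4),Y[:,2].max().round(4))
"
```

```text
time: 10.65
eef_pos: [0.5916, -0.0321, 0.0397]
ee_rot: [1.234, 1.187, -1.225]
contact_force: [-1.0, -8.2, -0.7]
opening: 0.0124
time: 10.73
eef_pos: [0.591, -0.0318, 0.0397]
ee_rot: [1.239, 1.181, -1.233]
contact_force: [-1.0, -9.5, -2.0]
opening: 0.0124
t 10.73 pos [ 0.591  -0.0318  0.0397] yaw -2.23 F [-1.02 -9.47 -2.02] op 0.0124
units [ 0.005 -0.01   0.001] turn [ 0.0012  0.0035 -0.0094] axes y [ 0.999 -0.039  0.009] z [-0.039 -0.999  0.003]
-0.0825 5 [ 0.5881 -0.0839  0.0518] 0.5863 0.5903 0.0528
-0.0775 15 [ 0.5894 -0.077   0.0539] 0.585 0.5935 0.0578
-0.0725 18 [ 0.5899 -0.0725  0.0535] 0.5851 0.5939 0.056
-0.0675 18 [ 0.5898 -0.0674  0.0541] 0.5858 0.5937 0.0558
-0.0625 18 [ 0.5903 -0.0624  0.0538] 0.5842 0.5946 0.0562
-0.0575 19 [ 0.5905 -0.0574  0.0535] 0.5862 0.5948 0.0568
-0.0525 12 [ 0.592  -0.0526  0.054 ] 0.5861 0.5945 0.0585
-0.0175 7 [ 0.5946 -0.0163  0.0551] 0.5903 0.597 0.0565
-0.0125 18 [ 0.5914 -0.0126  0.0535] 0.5862 0.5956 0.0563
-0.0075 20 [ 0.5918 -0.0076  0.0532] 0.5862 0.5958 0.0557
-0.0025 19 [ 0.5922 -0.0025  0.0527] 0.5865 0.597 0.0559
0.0025 17 [0.5922 0.0023 0.053 ] 0.5876 0.5961 0.056
0.0075 17 [0.5928 0.0074 0.0527] 0.5883 0.597 0.0551
0.0125 10 [0.5927 0.0114 0.0531] 0.5887 0.5961 0.0552
```

View pics/s12.png

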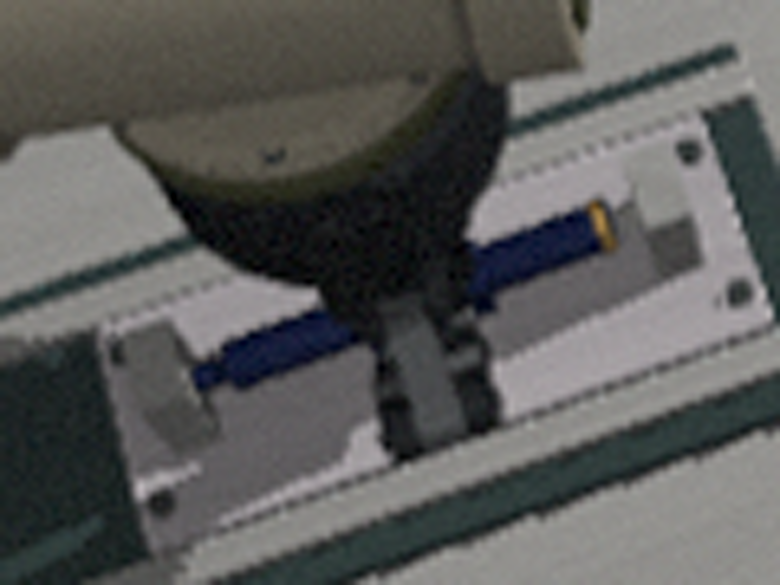

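View pics/t12.png

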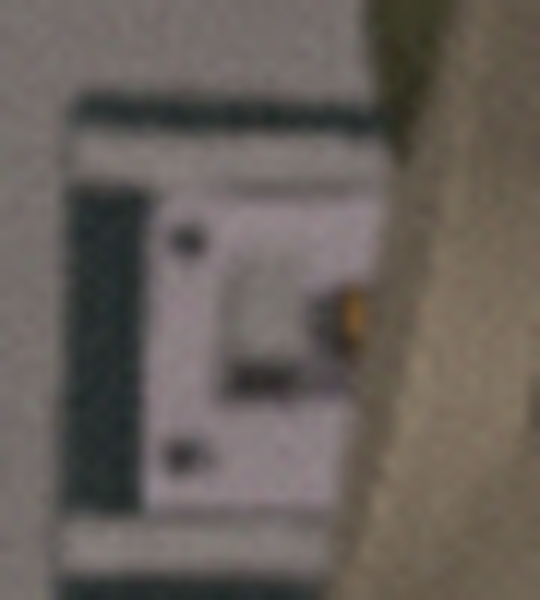

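```bash
python3 -m creep '[[[0,0.004,0,-0.02,0.024,0.003,-0.009]]]'
python3 -m creep '[[[0,0,-0.002,0.02,0,0,0]]]'
python3 -m creep '[[[0,0,-0.002,0.015,0,0,0]]]'
python3 -c "
from h import *
go([.5906,-.0358,.0395],-3.6)"
```

```text
time: 10.92
eef_pos: [0.5904, -0.0322, 0.0395]
ee_rot: [1.253, 1.178, -1.257]
contact_force: [-5.7, -7.2, -0.2]
opening: 0.013
time: 11.0
eef_pos: [0.5901, -0.0338, 0.0395]
ee_rot: [1.251, 1.177, -1.259]
contact_force: [0.0, -6.6, 0.8]
opening: 0.0126
time: 11.08
eef_pos: [0.59, -0.0354, 0.0396]
ee_rot: [1.25, 1.175, -1.259]
contact_force: [-0.5, -5.4, 0.1]
opening: 0.013
t 11.08 pos [ 0.59   -0.0354  0.0396] yaw -3.62 F [-0.45 -5.4   0.06] op 0.013
units [0.002 0.015 0.01 ] turn [-0.0003  0.0061  0.0013] axes y [ 0.998 -0.063 -0.001] z [-0.063 -0.998  0.006]
```

```bash
python3 -m creep '[[[0,0,0,0.01,0,0.006,0]]]'
python3 -m creep '[[[0,0,0,0.01,0,0,0]]]'
python3 -c "
from h import *
go([.5906,-.0358,.0395],-3.6)"
```

```text
time: 11.17
eef_pos: [0.59, -0.0364, 0.0396]
ee_rot: [1.254, 1.179, -1.257]
contact_force: [-0.3, -4.6, -1.2]
opening: 0.0126
time: 11.25
eef_pos: [0.59, -0.0371, 0.0396]
ee_rot: [1.254, 1.178, -1.257]
contact_force: [0.9, 1.9, -1.2]
opening: 0.0127
t 11.25 pos [ 0.59   -0.0371  0.0396] yaw -3.61 F [ 0.91  1.95 -1.25] op 0.0127
units [ 0.002  0.014 -0.033] turn [-0.0002  0.0015  0.0008] axes y [ 0.998 -0.063 -0.001] z [-0.063 -0.998  0.001]
```

```bash
python3 -m creep '[[[0,0,0,0,0,0,0]]]'
python3 -c "
from h import *
f=bot.grab_frame('scene');save('s13.png',f['color'][275:365,135:255],6.5)
print(bot.get_state()['contact_force'])"
```

```text
time: 11.33
eef_pos: [0.59, -0.037, 0.0396]
ee_rot: [1.254, 1.178, -1.257]
contact_force: [0.3, -1.3, -0.2]
opening: 0.0126
[-0.14892768 -2.07784004 -0.98019212]
```

View pics/s13.png

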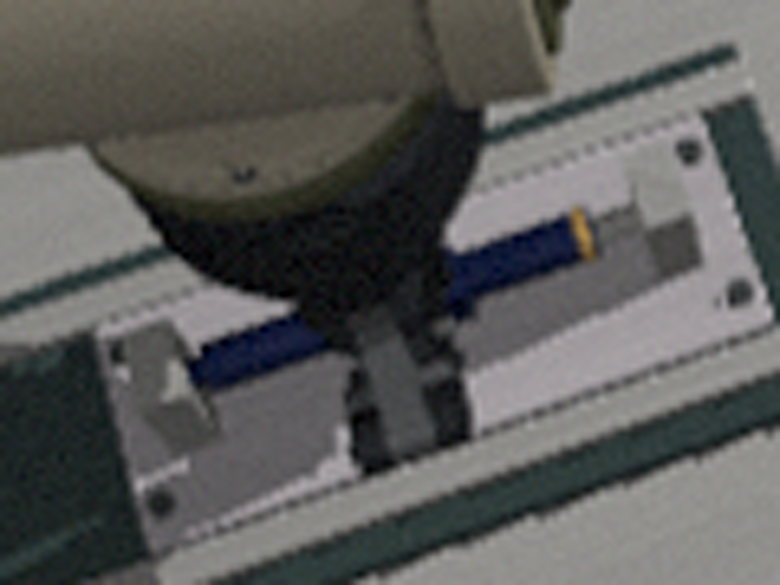

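```bash
python3 -m creep '[[[0,0,0,0,0,0,0],[0.17,0,0,0,0,0,0],[0.2,0,0,0,0,0,0],[0.25,0,0,0,0,0,0],[0.35,0,0,0,0,0,0],[0.4,0,0,0,0,0,0],[0.4,0,0,0,0,0,0]]]' 20
python3 -c "
from h import *
go([.5906,-.0358,.12],-3.6)
f=bot.grab_frame('scene');save('s14.png',f['color'][275:365,135:255],6.5)"
```

```text
time: 11.97
eef_pos: [0.59, -0.0352, 0.0397]
ee_rot: [1.255, 1.18, -1.255]
contact_force: [0.4, -0.4, 0.1]
opening: 0.0341
t 11.97 pos [ 0.59   -0.0352  0.0397] yaw -3.56 F [ 0.42 -0.41  0.06] op 0.0341
units [-2.008  0.015  0.014] turn [ 0.0007 -0.      0.0006] axes y [ 0.998 -0.062 -0.001] z [-0.062 -0.998 -0.   ]
```

View pics/s14.png

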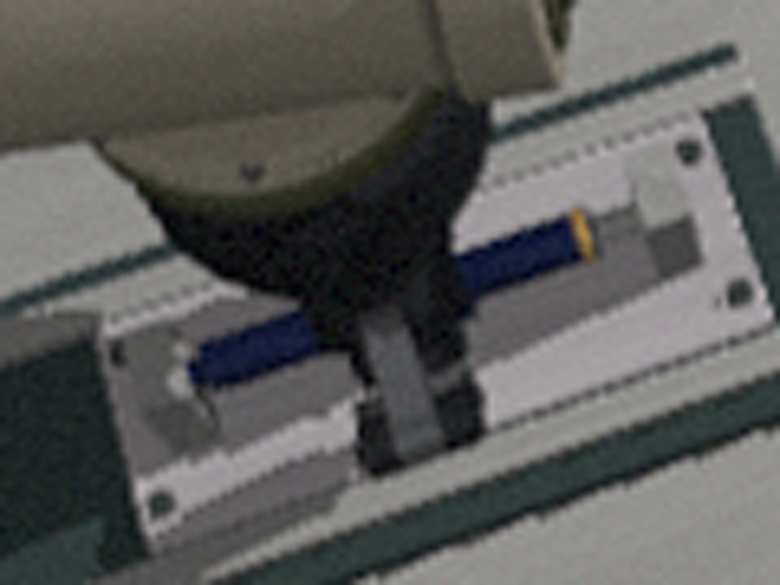

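```bash
python3 -m creep '[[[0.4,-0.15,0,0,0,0,0],[0.4,-0.25,0,0,0,0,0],[0.4,-0.4,0,0,0,0,0],[0.4,-0.5,0,0,0,0,0],[0.4,-0.6,0,0,0,0,0],[0.4,-0.6,0,0,0,0,0],[0.4,-0.6,0,0.3,0,0,0],[0.4,-0.3,-0.5,0,0,0,0],[0.4,0,-0.8,0,0,0,0],[0.4,0,-0.8,0,0,0,0]]]'
python3 -m creep '[[[0.4,0,-0.8,0,0,0,0],[0.4,0,-0.8,0,0,0,0],[0.4,0,-0.5,0,0,0,0],[0.4,0,0,0,0,0,0],[0.4,0,0,0,0,0,0]]]'
python3 -c "
from h import *
go([.5906,-.0358,.12],-3.6)
f=bot.grab_frame('scene');save('s15.png',f['color'][275:365,135:255],6.5);np.savez('s15.npz',**{k:f[k] for k in('color','z_map','K','rvec','tvec')})
f=bot.grab_frame('top');save('t15.png',f['color'],1.4)
save('t15c.png',f['color'][125:205,280:400],6.5)"
```

```text
time: 12.85
eef_pos: [0.5064, -0.0429, 0.1892]
ee_rot: [1.256, 1.174, -1.251]
contact_force: [-0.6, -0.5, -1.0]
opening: 0.0343
time: 13.27
eef_pos: [0.4147, -0.0366, 0.1937]
ee_rot: [1.258, 1.167, -1.247]
contact_force: [0.2, 0.1, 0.4]
opening: 0.0341
t 13.27 pos [ 0.4147 -0.0366  0.1937] yaw -3.56 F [0.17 0.09 0.39] op 0.0341
units [ 1.898  4.363 -0.3  ] turn [ 0.0006  0.0038 -0.0129] axes y [ 0.998 -0.062  0.013] z [-0.062 -0.998  0.004]
```

View pics/s15.png

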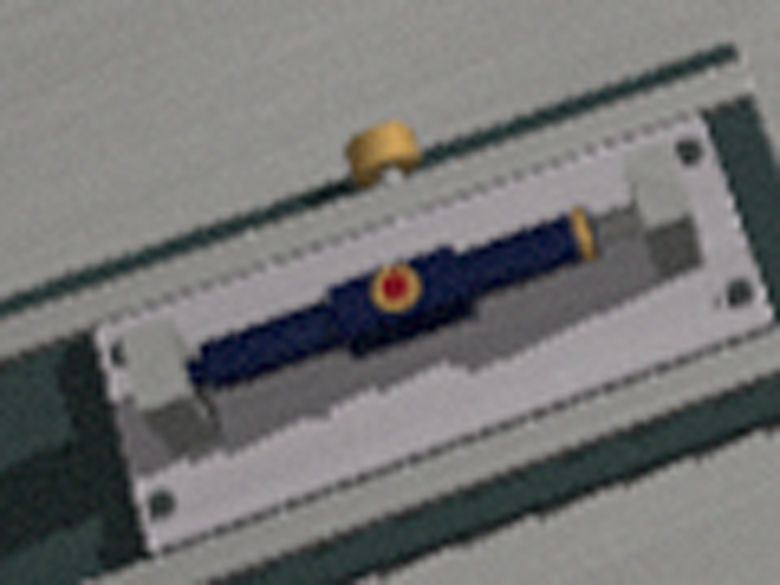

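View pics/t15c.png

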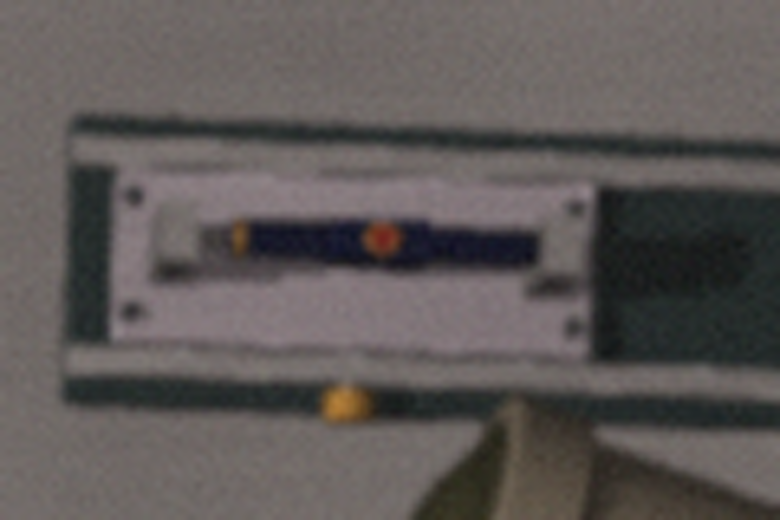

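```bash
python3 -c "
from h import *
print(bot.close_job())"
```

```text
the job is handed in; nothing more can be done
None
```

View pics/t15.png

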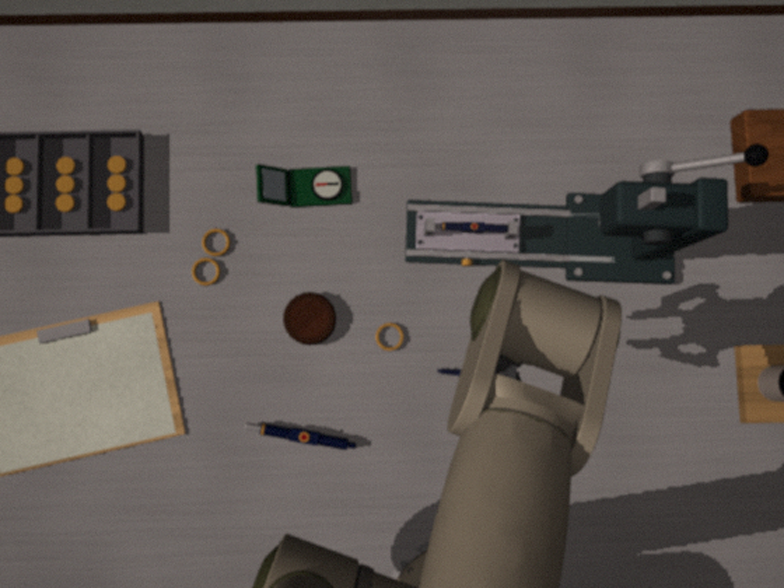

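The middle-sized holder, from the puck, is now in the jaws, held by its own spring, and I have handed the job in at about 13.4 s. The plunger is in the outer jaw and the pin is in the press-side jaw, and the gripper is open and well clear.

**How it went:**
- I brought the holder in turned about 12°. I pressed the plunger about 8 mm in by feel, roughly 10 N and about 8.4 mm at the most by my estimate. I then swung the pin in past the jaw's edge and let it back.
- The pin first caught on the rim of its hole, with about 12 N on the jaw by my estimate. I backed off, turned the holder 1.4°, and it then went in.

**Last checks:**
- **Seating:** both cameras show the holder hanging level with the jewel up and both ends in their holes. By force and travel the plunger sits about 2 mm in; I did not measure it directly.
- **Compass and rings:** they look unmoved in the last top picture.
- **Disagreements:** the two cameras differed by about 1.5 mm on the jaws' sideways position, so the final alignment was found by touch. The gripper also read 12.6 mm across the 14 mm block, and the holder sat 1–2° askew in the grip before loading.

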